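Index the carving turntable and shoot its bolt

ROBOT

A 7-joint arm with a two-finger parallel gripper is mounted at the origin on a cart in front of the work surface, level with it; the furniture and walls round the work are solid. World frame = base frame: x ahead of the robot, y to its left, z up, the work surface at z = 0. Lengths are in m, angles in rad, forces in N, time in s.
With the tool pointing down it reaches from about 0.35 to 0.9 m from the base axis. Payload 19.9 kg.
Tool frame: the origin (TCP) lies between the finger pads, 19 mm behind the fingertips; this is the grasp point; z points along the fingers, y is the line along which they close (so a half turn about z gives the same grasp; the last joint's range is limited). The gripper opens to 94 mm and grips with 3 to 60 N. Pads are 16 mm wide; open, the fingers measure 119 mm over their backs; the gripper's body (75 mm by 177 mm) begins 78 mm behind the grasp point.
Start: joints at [1.288, 0.417, -0.01, 1.614, 0.005, 1.111, -0.053], TCP at [0.149, -0.607, 0.224] pointing down, gripper open.
Joint ranges: [-2.81, 2.81], [-0.39, 2.02], [-1.27, 1.25], [0.06, 2.57], [-1.19, 4.33], [0.19, 2], [-2.82, 2.82]. Speed limits (rad/s): [1.89, 1.89, 2.39, 2.39, 3.01, 3.01, 3.01].

INTERFACE

Orientations are given as [roll, pitch, yaw] about the fixed x, y, z axes, in that order (R = Rz(yaw) Ry(pitch) Rx(roll)).
In Python, from rig import read_state, read_camera, calibration, finish_job gives the robot as it stands.
- The arm moves only by the tool drive_tool, never from a script. Its argument "targets" is a list of rows, each a list of 7 numbers: the shift along the tool's x, y, z in m, then the turn, a rotation vector about the tool's x, y, z in degrees, then the closure in counts, from 0 (fully open) to 255 (shut). In form: [[x, y, z, ax, ay, az, fingers], ...]. A call has 1 to 12 rows; each row shifts and turns the commanded pose from where the row before left it, along the tool's axes as they then stand; what a row does not reach is not made up. A row lasts 1/12 s, in which the tool goes at most 41.7 mm and 7.16 degrees, less where a joint would pass 70% of its speed; a pose out of reach is approached as far as the arm can. A call is refused whole if a number of a shift passes 0.0417 or a number of a turn 7.16, either way. A call with a gripper value outside its range is refused whole. The fingers move at their own pace and stop on an object; "newtons" is the grip in N (left out, the last holds). Time passes only in rows, so rows that do not move let the fingers close. It gives the time, the measured TCP pose, the force, the opening and the grip force at its end, in the units of the state.
- read_state(): the state, without advancing time (a new reading comes with each control period).
- read_camera(name): name is "scene" or "top" or "wrist"; returns the picture (384x512x3 uint8, red, green, blue); there is no depth.
- calibration(name): a dict with "fx", "fy", "cx", "cy" (pixels), "distortion" ([k1, k2, p1, p2, k3] as OpenCV has them; the pictures are not rectified), "R" (3x3) and "t" (3): a world point X has camera coordinates R X + t; the wrist camera has in their place "mount" (4x4, takes a point from camera to tool coordinates, whose origin is the TCP and whose axes are the flange's). Camera axes: x right, y down, z forward; pixel columns grow to the right and rows downward; lengths in m; the calibration is good to about 2 mm. A picture is of the moment at which its call begins: read the wrist's pose just before it. calibration takes no time and is no camera call.
- finish_job(): hands the job in; it is judged then, once.
The state is a dict: "clock": time; "q": joint angles; "dq": joint speeds; "tau": joint torques, N m; "ee_pos": TCP position; "eef_rot": TCP orientation; "ft_force": force on the tool from outside, world axes, zero at the start; "moment": the same for the moment, N m; "width": finger opening in m; "finger_force": force on a finger pad.
Only numpy, scipy, OpenCV 4.12 (cv2) and the standard library are available. Lean on these libraries where they do the work, as an engineer would, in place of code of your own. Each camera call takes 0.05 s, during which the arm holds its last target. There are 200 camera calls.

TASK

Lock the carving turntable for work: with your fingertips push the wooden blank (or its plate) round until the red-edged slot in the plate's rim faces the sliding bolt, then push the bolt by its thumb tab fully home into that slot. Only push: never put the fingers round the blank or the tab, and leave the tools lying about where they are.

Things in the scene. Friction and masses are not known exactly. Their poses are not given: they have to be found in the camera images.
- turntable: green cast stand screwed to the bench, 168 mm round, 12 mm high, with a tongue to its own +x that carries the bolt guide (92 to 136 mm from the axis, 44 mm wide, top 50 mm over the bench). Origin: on the bench under the plate's axis, z up; +x runs level from that axis along the bolt to the thumb tab. Elsewhere and turned otherwise each time
- plate_axis (a point): the turning axis of the round steel index plate (radius 80 mm, 26 to 42 mm over the bench), at its top face; axes as the stand's. Four equal slots at quarter turns in the rim, 25 mm wide (33 mm at the chamfered mouth), 28 mm deep; only one is edged with red paint
- index_plate (a joint): angle of the plate and the blank on it about the vertical axis, rad, counterclockwise from above positive, no stops. 0 or 6.283 = the red-edged slot faces the bolt. Starts anywhere from 0.5 to 5.78. Turns stiffly (about 0.15 N m) and stays where it is left
- blank_centre (a point): centre of the beech blank fixed on the plate and turning with it: 124 (point x) x 72 (point y) x 63 mm (z), from 42 to 105 mm over the bench. Its x axis stands 0.785 rad counterclockwise of the red slot's direction. A small steel angle, 30 mm high, at each 72 mm end
- red_slot (a point): middle of the mouth of the red-edged slot, on the plate's rim 80 mm from the axis and 34 mm over the bench, turning with the plate; a 12 mm band of red paint on either side of it
- bolt_line (a point): fixed point on the stand where the mouth of the slot must be for the bolt to enter: 80 mm from the axis, on the line of the bolt, 34 mm over the bench
- bolt (a joint): travel of the bolt, m: 0 = drawn back, 0.030 = fully home at its stop; starts 0 to 0.003. Aluminium bar 20 mm wide, 28 to 40 mm over the bench, nose tapered to 9 mm, 4 mm clear of the rim when drawn back. About 2 N moves it, it stays where left; it stops at the plain rim unless a slot faces it
- bolt_tab (a point): centre of the upright thumb tab at the outer end of the bolt, moving with it: 8 mm thick along the bolt, 26 mm wide, from 28 to 70 mm over the bench (centre 49 mm); 170 mm from the plate's axis when drawn back, 140 mm when home. Axes as the stand's: push on its +x face towards -x
- tape_measure: loose yellow and black tape measure, 71 x 86 x 64 mm, standing on the bench; to be left alone
- wedge_2: loose beech wedge, 45 x 113 x 22 mm, lying on the bench; to be left alone
- sanding_block: loose cork sanding block, 123 x 86 x 31 mm, lying on the bench; to be left alone

How it is judged:
By the outcome, as a careful person would: the job done as asked, in the order asked, and still so for the second after the job is handed in, with the robot touching nothing.
It also fails if it takes over 54 s, if anything falls off the work surface, if the arm or the gripper's body presses on something with over 40 N, if the wrist force passes 120 N, or if a joint passes its speed limit or range.

## Working session

There is one attempt and no reset: what is moved stays moved. The work goes in short steps, Python scripts to look and compute and a tool call to move; the robot and the scene stay as the last step left them, time stands still between calls to the robot, and variables do not carry over. Pictures are saved under pics/ and viewed, at most 10 in all, crops included, and the job is handed in when it is done.

Besides the shell and the picture viewer there is one more tool, called after ">>>" in YAML: its name, and indented under it one key for each argument. drive_tool: Moves the arm, as the interface text tells. Its arguments: {"type":"object","properties":{"targets":{"type":"array","items":{"type":"array","items":{"type":"number"}}},"newtons":{"type":"number"}},"required":["targets"]}

```bash
mkdir -p pics; python3 - <<'E'
from rig import *
import cv2,numpy as np
s=read_state();print(s)
for n in("top","scene"):
    im=read_camera(n);c=calibration(n);print(n,c)
    cv2.imwrite(f"pics/{n}0.png",cv2.resize(im[...,::-1],(800,600),interpolation=cv2.INTER_CUBIC))
print(calibration("wrist"))
E
```

```text
{'clock': 0.0, 'q': array([ 1.28849082,  0.41796635, -0.01032895,  1.61420074,  0.00472785,
        1.11066249, -0.0530265 ]), 'dq': array([ 6.16068708e-05, -1.45236046e-03, -5.44129714e-04,  1.55047446e-04,
        1.71918403e-03, -8.63751782e-04, -3.52067381e-04]), 'tau': array([-2.42162596e-04, -8.51255965e+01,  6.38377592e-01, -4.25986826e+01,
       -4.88632021e-02,  1.86705025e-02,  8.92615049e-05]), 'ee_pos': array([ 0.14896385, -0.60661871,  0.22361875]), 'eef_rot': array([-3.14038376e+00,  1.05303527e-04,  2.40823534e-01]), 'ft_force': array([-0.01353342,  0.11824593,  0.25791711]), 'moment': array([-0.01655536,  0.03259024,  0.06209214]), 'finger_force': 0.0, 'width': 0.09385910768306943}
top {'fx': 358.4478900119661, 'fy': 358.4478900119661, 'cx': 258.3665683642346, 'cy': 198.7237540127743, 'distortion': array([0.03673527, 0.        , 0.        , 0.        , 0.        ]), 'R': array([[ 1.71270686e-02, -9.99853228e-01, -4.30313070e-04],
       [-9.95415886e-01, -1.70105534e-02, -9.41161746e-02],
       [ 9.40950411e-02,  2.04027464e-03, -9.95561128e-01]]), 't': array([0.052
[... 266 characters left out ...]
 -0.00487658],
       [-0.31315351,  0.66569494, -0.67733678],
       [ 0.2943134 , -0.61007255, -0.73565692]]), 't': array([0.48050343, 0.1711329 , 0.81582006])}
{'fx': 273.61831371254465, 'fy': 273.61831371254465, 'cx': 256.9160029208999, 'cy': 186.53160303377507, 'distortion': array([0.01655419, 0.        , 0.        , 0.        , 0.        ]), 'mount': array([[-7.16520612e-04, -9.74125674e-01, -2.26005881e-01,
         6.53971043e-02],
       [ 9.99999654e-01, -6.02373261e-04, -5.74025353e-04,
        -2.09660546e-04],
       [ 4.23032934e-04, -2.26006214e-01,  9.74125768e-01,
        -1.60781129e-01],
       [ 0.00000000e+00,  0.00000000e+00,  0.00000000e+00,
         1.00000000e+00]])}
```

View pics/top0.png

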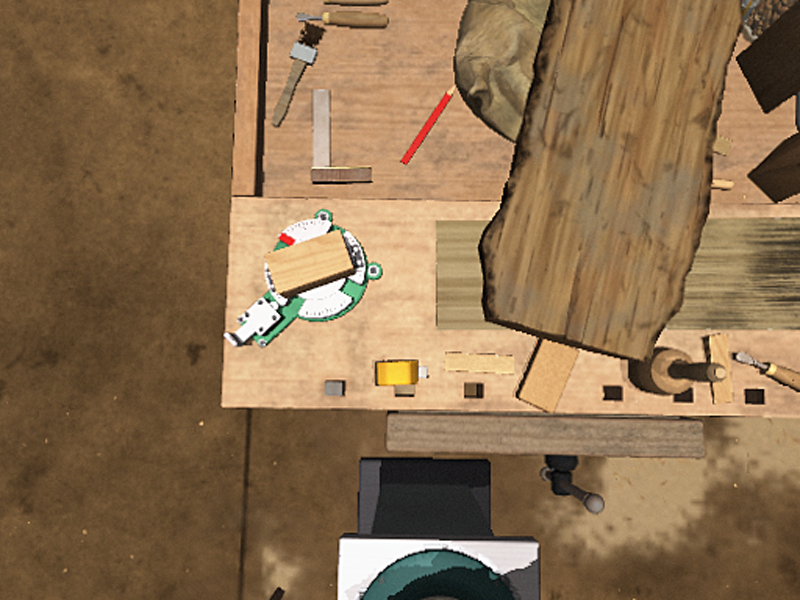

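View pics/scene0.png

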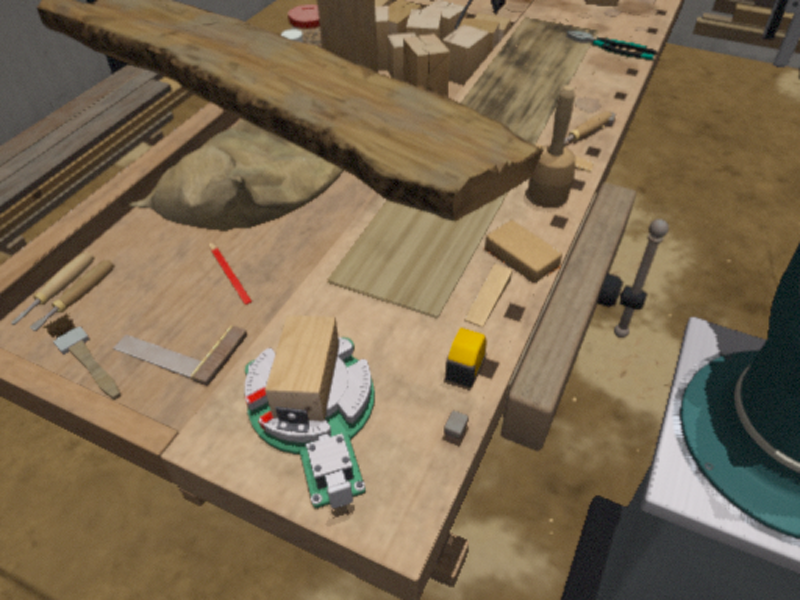

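The top view shows the turntable at about (315,270), with the tab at (232,340) and red paint at (287,240). The tape measure is at (397,373). I'll enlarge the turntable in both views.

```bash
python3 - <<'E'
import cv2,numpy as np
from rig import *
a=read_camera("top")[...,::-1][125:230,135:255];b=read_camera("scene")[...,::-1][195:335,150:250]
a=cv2.resize(a,None,fx=4,fy=4,interpolation=cv2.INTER_CUBIC);b=cv2.resize(b,None,fx=3,fy=3,interpolation=cv2.INTER_CUBIC)
o=np.zeros((420,780,3),np.uint8);o[:,:480]=a;o[:420,480:780]=b;cv2.imwrite("pics/crop1.png",o)
E
```

```text
(no output)
```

View pics/crop1.png

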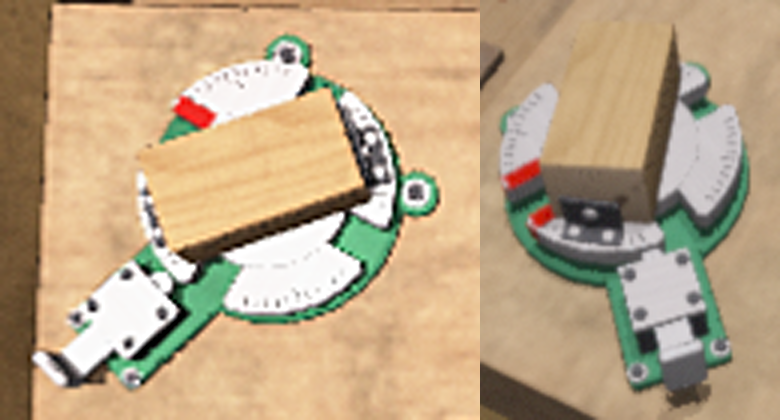

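```bash
cat >h.py <<'E'
import cv2,numpy as np
from rig import *
from scipy.optimize import least_squares
def proj(n,P):
    c=calibration(n);K=np.array([[c['fx'],0,c['cx']],[0,c['fy'],c['cy']],[0,0,1]])
    return cv2.projectPoints(np.array(P,float).reshape(-1,3),cv2.Rodrigues(c['R'])[0],c['t'],K,c['distortion'])[0][:,0]
def rz(a): c,s=np.cos(a),np.sin(a);return np.array([[c,-s],[s,c]])
def w(p,xy,th): # local (n,3)->world
    p=np.array(p,float).reshape(-1,3);q=p.copy();q[:,:2]=p[:,:2]@rz(th).T+xy;return q
E
python3 - <<'E'
from h import *
bl=np.array([[.062,-.036,.105],[-.062,-.036,.105],[-.062,.036,.105],[.062,.036,.105]])
# blank +x is left end; top: 
gd=np.array([[.092,-.022,.05],[.092,.022,.05],[.136,.022,.05],[.136,-.022,.05]])
T=lambda L:np.array(L)/4+[135,125]-.4
S=lambda L:(np.array(L)-[480,0])/3+[150,195]-.35
# order for blank: x+,y-(image: left-top), x- y-(right-top), x- y+(right-bottom), x+ y+(left-bottom)
bt=T([(138,157),(332,91),(368,188),(177,251)]); gt=T([(182,299),(127,261),(75,315),(128,358)])
bs=S([(543,160),(582,22),(678,25),(655,168)]); gs=S([(693,248),(613,268),(632,328),(708,310)])
def f(v):
    xy,th,ph=v[:2],v[2],v[3]
    B=w(bl,xy,th+ph+.7854);G=w(gd,xy,th)
    r=[proj("top",B)-bt,proj("top",G)-gt,proj("scene",B)-bs,proj("scene",G)-gs]
    return np.concatenate(r).ravel()
s=least_squares(f,[.45,.25,2.25,-1.2],loss='soft_l1')
print(s.x,np.degrees(s.x[2:]));print(f(s.x).reshape(4,4,2).round(1).tolist())
print(proj("top",w([[.17,0,.049]],s.x[:2],s.x[2])))
E
```

```text
[ 0.57362769  0.20309359  2.00418713 -0.84875086] [114.83146414 -48.62984234]
[[[-1.5, 0.2], [0.1, -1.3], [1.6, 3.0], [-1.2, 5.5]], [[-16.3, -19.3], [4.3, 6.3], [0.7, 0.0], [-19.3, -27.0]], [[-1.7, 0.2], [-0.7, -5.0], [3.1, -4.2], [0.8, -0.0]], [[-39.7, 2.9], [10.8, -3.6], [2.0, -1.7], [-48.3, 4.1]]]
[[137.895585   200.84357363]]
```

```bash
python3 - <<'E'
from h import *
bl=np.array([[.062,-.036,.105],[-.062,-.036,.105],[-.062,.036,.105],[.062,.036,.105]])
gd=np.array([[.092,.022,.05],[.092,-.022,.05],[.136,-.022,.05],[.136,.022,.05]])
T=lambda L:np.array(L)/4+[135,125]-.4
S=lambda L:(np.array(L)-[480,0])/3+[150,195]-.35
bt=T([(138,157),(332,91),(368,188),(177,251)]); gt=T([(182,299),(127,261),(75,315),(128,358)])
bs=S([(543,160),(582,22),(678,25),(655,168)]); gs=S([(693,248),(613,268),(632,328),(708,310)])
def f(v):
    xy,th,ph=v[:2],v[2],v[3]
    B=w(bl,xy,th+ph+.7854);G=w(gd,xy,th)
    r=[proj("top",B)-bt,proj("top",G)-gt,proj("scene",B)-bs,proj("scene",G)-gs]
    return np.concatenate(r).ravel()
s=least_squares(f,[.45,.25,2.25,-1.2],loss='soft_l1')
print(s.x,np.degrees(s.x[2:]));print(f(s.x).reshape(4,4,2).round(1).tolist())
xy,th,ph=s.x[:2],s.x[2],s.x[3]
print("tab",w([[.17,0,.049]],xy,th),"blank +x corners",w(bl,xy,th+ph+.7854)[:,:2].tolist())
# tape & sanding block
c=calibration("top")
for n,u in dict(tape=(397,373),corner1=(415,360),corner2=(375,385),bleft=(222,407),bleftup=(232,198)).items():
    p=cv2.undistortPoints(np.array([[[u[0]/1.5625,u[1]/1.5625]]]),np.array([[c['fx'],0,c['cx']],[0,c['fy'],c['cy']],[0,0,1]]),c['distortion'])[0,0]
    d=c['R'].T@[p[0],p[1],1];o=-c['R'].T@c['t'];z=.064 if n[0] in'tc' else 0;print(n,o+d*(z-o[2])/d[2])
E
```

```text
[ 0.57411431  0.20457166  2.31006455 -1.15231981] [132.35694892 -66.02306167]
[[[-2.2, 0.1], [-0.5, -1.5], [0.9, 2.7], [-1.7, 5.4]], [[-1.7, 4.7], [0.5, 0.9], [-0.3, -0.9], [-2.0, 1.8]], [[-2.3, 0.8], [-1.4, -4.6], [2.5, -3.8], [0.2, 0.5]], [[-1.4, -1.4], [1.7, -2.0], [0.1, -0.9], [-0.9, -1.5]]]
tab [[0.45957726 0.33019517 0.049     ]] blank +x corners [[0.5850915818481163, 0.27542008800342344], [0.6302032680451294, 0.15991711934693295], [0.5631370281800704, 0.1337232370389899], [0.5180253419830573, 0.24922620569548035]]
tape [0.41440404 0.06967566 0.064     ]
corner1 [0.43478307 0.04229286 0.064     ]
corner2 [0.39554989 0.10309806 0.064     ]
bleft [0.35360085 0.35556176 0.        ]
bleftup [0.70361019 0.35525478 0.        ]
```

```bash
cat >>h.py <<'E'
def ray(n,u):
    c=calibration(n);p=cv2.undistortPoints(np.array([[u]],float),np.array([[c['fx'],0,c['cx']],[0,c['fy'],c['cy']],[0,0,1]]),c['distortion'])[0,0]
    d=c['R'].T@[p[0],p[1],1];return -c['R'].T@c['t'],d/np.linalg.norm(d)
def tri(a,b):
    (o1,d1),(o2,d2)=ray("top",a),ray("scene",b)
    k=np.linalg.lstsq(np.c_[d1,-d2],o2-o1,rcond=None)[0];p,q=o1+k[0]*d1,o2+k[1]*d2;return (p+q)/2,np.linalg.norm(p-q)
E
python3 - <<'E'
from h import *
for n,a,b in[("slab+y",(487,317),(457,190)),("slab-y",(645,358),(537,150)),("mallet",(720,372),(565,95)),("tapetop",(397,362),(470,335)),("rock",(460,90),(180,170)),("redmid",(287,240),(257,396)),("tabtop",(235,338),(338,480))]:
    print(n,tri(np.array(a)/1.5625,np.array(b)/1.5625))
print(ray("scene",(256,192))[0],ray("top",(256,192))[0])
E
```

```text
slab+y (array([ 0.48898619, -0.05065029,  0.19215716]), np.float64(0.006916638450097637))
slab-y (array([ 0.44251101, -0.28527326,  0.12232137]), np.float64(0.00175820220782913))
mallet (array([ 0.42638958, -0.35301851,  0.18733969]), np.float64(0.0009304869759279837))
tapetop (array([0.42159863, 0.06709143, 0.05978488]), np.float64(0.0201790146718327))
rock (array([0.86724226, 0.00197022, 0.13409141]), np.float64(0.07332255384375605))
redmid (array([0.62499761, 0.25217414, 0.03484392]), np.float64(0.0012746919691648622))
tabtop (array([0.46439994, 0.32060684, 0.06432033]), np.float64(0.0007421852135646611))
[0.24735355 0.59027041 0.71842149] [0.42916722 0.0592514  0.93111804]
```

>>> drive_tool:
  targets:
    - [0, 0, -0.04, 0, 0, 6.9, 255]
    - [0, 0, -0.04, 0, 0, 6.9, 255]
    - [0, 0, -0.04, 0, 0, 0, 255]
    - [0, 0, -0.04, 0, 0, 0, 255]
    - [0.03, -0.03, 0, 0, 0, 0, 255]
    - [0.03, -0.03, 0, 0, 0, 0, 255]
    - [0.03, -0.03, 0, 0, 0, 0, 255]
    - [0.03, -0.03, 0, 0, 0, 0, 255]
    - [0.03, -0.03, 0, 0, 0, 0, 255]
    - [0.03, -0.03, 0, 0, 0, 0, 255]
    - [0.03, -0.03, 0, 0, 0, 0, 255]
    - [0.03, -0.03, 0, 0, 0, 0, 255]
  newtons: 10

```text
clock: 1.2
ee_pos: [0.3857, -0.3695, 0.3844]
eef_rot: [3.141, 0.0, -0.0]
ft_force: [1.1, -0.8, -1.1]
width: 0.0176
finger_force: 0.0
```

>>> drive_tool:
  targets:
    - [0.003, -0.035, 0, 0, 0, 0, 255]
    - [0.003, -0.038, 0, 0, 0, 0, 255]
    - [0.003, -0.038, 0, 0, 0, 0, 255]
    - [0.003, -0.038, 0, 0, 0, 0, 255]
    - [0.005, -0.038, 0, 0, 0, 0, 255]
    - [0.005, -0.038, 0, 0, 0, 0, 255]
    - [0.005, -0.038, 0, 0, 0, 0, 255]
    - [0.008, -0.038, 0, 0, 0, 0, 255]
    - [0.01, -0.038, 0, 0, 0, 0, 255]
    - [0.015, -0.038, 0, 0, 0, 0, 255]
    - [0.015, -0.038, 0, 0, 0, 0, 255]
    - [0.015, -0.038, 0, 0, 0, 0, 255]

```text
clock: 2.2
ee_pos: [0.4749, 0.0837, 0.3846]
eef_rot: [3.141, -0.001, -0.001]
ft_force: [0.5, -1.3, -0.5]
width: 0.0003
finger_force: 0.0
```

>>> drive_tool:
  targets:
    - [0, -0.03, 0.035, 0, 0, 0, 255]
    - [0, -0.03, 0.035, 0, 0, 0, 255]
    - [0, -0.03, 0.035, 0, 0, 0, 255]
    - [0, 0, 0, 0, 0, 0, 255]
    - [0, 0, 0, 0, 0, 0, 255]

```text
clock: 2.62
ee_pos: [0.4739, 0.1641, 0.288]
eef_rot: [-3.141, 0.003, 0.003]
ft_force: [0.9, -0.3, 1.4]
width: 0.0006
finger_force: 0.0
```

```bash
cat >>h.py <<'E'
from scipy.spatial.transform import Rotation as Ro
def wproj(s,P):
    c=calibration("wrist");R=Ro.from_euler('xyz',s['eef_rot']).as_matrix();M=c['mount']
    Rc=R@M[:3,:3];o=s['ee_pos']+R@M[:3,3];K=np.array([[c['fx'],0,c['cx']],[0,c['fy'],c['cy']],[0,0,1]])
    return cv2.projectPoints(np.array(P,float).reshape(-1,3),cv2.Rodrigues(Rc.T)[0],-Rc.T@o,K,c['distortion'])[0][:,0]
E
python3 - <<'E'
from h import *
import json
s=read_state();im=read_camera("wrist");print(s['ee_pos'],s['eef_rot'])
json.dump({k:s[k].tolist() for k in('ee_pos','eef_rot')},open('s1.json','w'))
cv2.imwrite("pics/w1.png",cv2.resize(im[...,::-1],(800,600),interpolation=cv2.INTER_CUBIC))
E
```

```text
[0.4738688  0.16405327 0.28804006] [-3.14142165e+00  3.03976827e-03  2.63753041e-03]
```

View pics/w1.png

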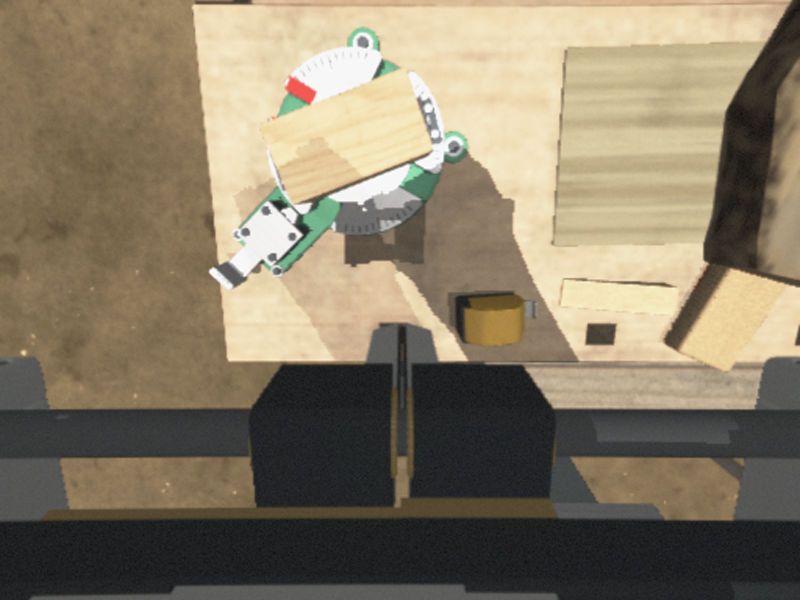

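The wrist view shows the blank's top corners at (262,125), (408,70), (437,150) and (290,202). The guide is around (270,235), the tab at (221,277) and the red band at (300,90). I'll refit with these points.

```bash
python3 - <<'E'
from h import *
import json
S1=json.load(open('s1.json'))
bl=np.array([[.062,-.036,.105],[-.062,-.036,.105],[-.062,.036,.105],[.062,.036,.105]])
gd=np.array([[.092,.022,.05],[.092,-.022,.05],[.136,-.022,.05],[.136,.022,.05],[.170,0,.07]])
bw=np.array([(262,125),(408,70),(437,150),(290,202)])/1.5625;gw=np.array([(302,236),(268,202),(237,233),(272,268),(221,277)])/1.5625
S=lambda L:(np.array(L)-[480,0])/3+[150,195]-.35
bs=S([(543,160),(582,22),(678,25),(655,168)]); gs=S([(693,248),(613,268),(632,328),(708,310)])
def f(v,sc=1):
    xy,th,ph=v[:2],v[2],v[3]
    B=w(bl,xy,th+ph+.7854);G=w(gd,xy,th)
    r=[wproj(S1,B)-bw,wproj(S1,G)-gw]
    if sc:r+=[proj("scene",B)-bs,proj("scene",G[:4])-gs]
    return np.concatenate(r).ravel()
for sc in(0,1):
    s=least_squares(f,[.57,.2,2.3,-1.15],loss='soft_l1',args=(sc,))
    print(s.x,np.degrees(s.x[2:]));print(f(s.x,sc).reshape(-1,2).round(1).tolist())
E
```

```text
[ 0.57899209  0.20548017  2.34186505 -1.20311364] [134.17898344 -68.93333403]
[[-5.6, -3.5], [0.3, -8.3], [2.2, 2.9], [1.2, 5.9], [0.6, -0.3], [-0.4, -0.9], [-0.9, 0.8], [-0.6, -0.0], [-0.1, 2.2]]
[ 0.57627517  0.2049622   2.32349002 -1.17437233] [133.12617216 -67.286578  ]
[[-5.0, -0.4], [0.2, -6.1], [2.7, 4.7], [2.2, 8.5], [-0.0, 0.9], [-0.6, -0.1], [-1.5, 1.2], [-1.5, 0.8], [-1.2, 2.5], [-3.7, 0.4], [-2.2, -4.9], [1.7, -3.9], [-1.3, 0.3], [-2.0, -2.0], [1.3, -2.3], [-0.0, -1.4], [-1.1, -2.2]]
```

>>> drive_tool:
  targets:
    - [0.026, 0.013, 0.035, 0, 0, 0, 255]
    - [0.026, 0.013, 0.035, 0, 0, 0, 255]
    - [0, 0, 0.035, 0, 0, 0, 255]
    - [0, 0, 0.035, 0, 0, 0, 255]
    - [0, 0, 0.033, 0, 0, 0, 255]
    - [0, 0, 0.03, 0, 0, 0, 255]
    - [0.007, -0.002, 0, 0, 0, 0, 255]
    - [0.007, -0.003, 0, 0, 0, 0, 255]
    - [0.007, -0.003, 0, 0, 0, 0, 255]
    - [0.005, 0, 0, 0, 0, 0, 255]
    - [0, 0, 0, 0, 0, 0, 255]

```text
clock: 3.58
ee_pos: [0.5506, 0.1475, 0.0941]
eef_rot: [-3.141, -0.003, -0.001]
ft_force: [-0.7, 0.5, 0.5]
width: 0.0006
finger_force: 0.0
```

>>> drive_tool:
  targets:
    - [0.007, 0.003, 0.004, 0, 0, 0, 255]
    - [0.007, 0.003, 0.004, 0, 0, 0, 255]
    - [0.008, 0.002, 0, 0, 0, 0, 255]
    - [0.009, 0, 0, 0, 0, 0, 255]
    - [0.009, -0.001, 0, 0, 0, 0, 255]
    - [0.008, -0.002, 0, 0, 0, 0, 255]
    - [0, 0, 0, 0, 0, 0, 255]
    - [0, 0, 0, 0, 0, 0, 255]

```text
clock: 4.25
ee_pos: [0.597, 0.1427, 0.0843]
eef_rot: [-3.141, -0.001, 0.0]
ft_force: [0.1, -0.0, 0.5]
width: 0.0007
finger_force: 0.0
```

```bash
python3 - <<'E'
from h import *
b=read_camera("top")[...,::-1][125:230,135:255];a=read_camera("scene")[...,::-1][180:335,130:270]
o=np.zeros((465,780,3),np.uint8);o[:465,:420]=cv2.resize(a,None,fx=3,fy=3,interpolation=cv2.INTER_CUBIC);o[:315,420:780]=cv2.resize(b,None,fx=3,fy=3,interpolation=cv2.INTER_CUBIC)
cv2.imwrite("pics/c2.png",o)
E
```

```text
(no output)
```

View pics/c2.png

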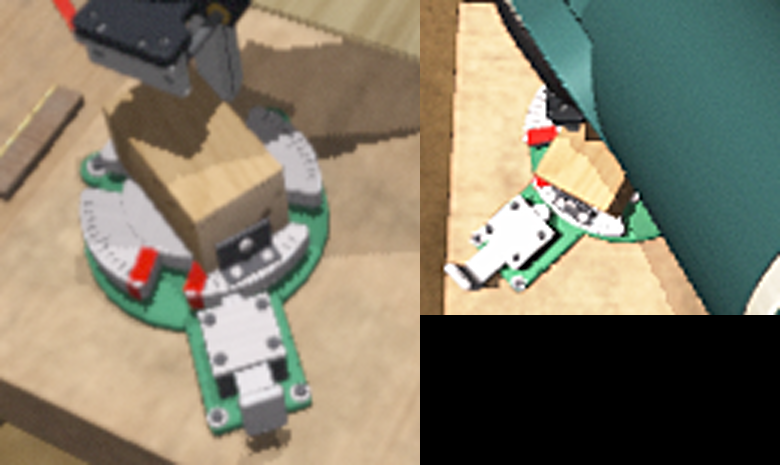

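The blank has turned CCW. The red bands in the scene crop are now at (145,265) and (195,283), so I'll compute the remaining angle from them.

```bash
cat >>h.py <<'E'
XY=np.array([.577,.205]);TH=2.33
def phi(us,n="scene",z=.042):
    a=[]
    for u in us:
        o,d=ray(n,u);p=o+d*(z-o[2])/d[2];v=p[:2]-XY;a.append((np.arctan2(v[1],v[0])-TH,np.hypot(*v)))
    return np.round(a,3),np.mean([x[0] for x in a])
E
python3 - <<'E'
from h import *
print(phi([(145/3+130,260/3+180),(196/3+130,276/3+180)]))
E
```

```text
(array([[-0.793,  0.065],
       [-0.257,  0.069]]), np.float64(-0.5251659792991731))
```

>>> drive_tool:
  targets:
    - [0.008, -0.003, 0, 0, 0, 0, 255]
    - [0.0075, -0.004, 0, 0, 0, 0, 255]
    - [0.005, -0.004, 0, 0, 0, 0, 255]
    - [0.005, -0.005, 0, 0, 0, 0, 255]
    - [0, 0, 0, 0, 0, 0, 255]
    - [0, 0, 0, 0, 0, 0, 255]

```text
clock: 4.85
ee_pos: [0.6221, 0.1591, 0.0842]
eef_rot: [-3.141, -0.0, 0.001]
ft_force: [0.4, 0.2, 0.7]
width: 0.0003
finger_force: 0.0
```

```bash
python3 - <<'E'
from h import *
a=read_camera("scene")[...,::-1][230:330,140:260]
cv2.imwrite("pics/c3.png",cv2.resize(a,None,fx=6,fy=6,interpolation=cv2.INTER_CUBIC))
E
```

```text
(no output)
```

View pics/c3.png

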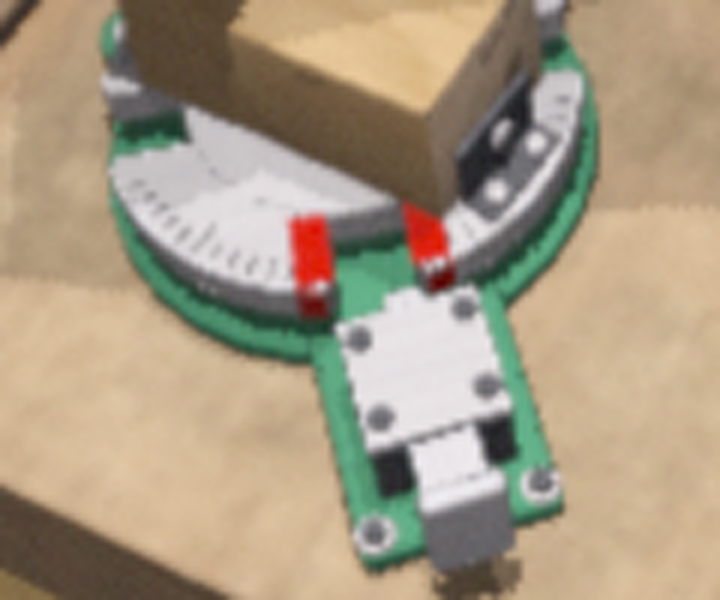

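The red bands are now at (312,250) and (430,232) in the crop, nearly in line with the bolt nose at (403,300). I'll compute the residual angle.

```bash
python3 - <<'E'
from h import *
f=lambda x,y:(x/6+140-.4,y/6+230-.4)
print(phi([f(312,250),f(427,232)]))
print("guide",phi([f(360,338),f(463,307),f(380,417),f(487,385)],z=.052),phi([f(404,300)],z=.040))
E
```

```text
(array([[-0.363,  0.068],
       [ 0.174,  0.069]]), np.float64(-0.09426013176049142))
guide (array([[-0.156,  0.106],
       [ 0.15 ,  0.105],
       [-0.124,  0.133],
       [ 0.121,  0.133]]), np.float64(-0.002235913507008802)) (array([[-0.005,  0.089]]), np.float64(-0.0046731327096014574))
```

>>> drive_tool:
  targets:
    - [0.0015, -0.002, 0, 0, 0, 0, 255]
    - [0.0015, -0.0022, 0, 0, 0, 0, 255]
    - [0, 0, 0, 0, 0, 0, 255]
    - [0, 0, 0, 0, 0, 0, 255]

```text
clock: 5.23
ee_pos: [0.625, 0.1626, 0.0843]
eef_rot: [-3.141, -0.0, -0.0]
ft_force: [-0.4, -0.6, 0.2]
width: 0.0002
finger_force: 0.2
```

```bash
python3 - <<'E'
from h import *
im=read_camera("scene")
h=cv2.cvtColor(im,cv2.COLOR_RGB2HSV)[230:290,170:230].astype(int)
m=((h[...,1]>170)&(h[...,2]>110)&((h[...,0]<8)|(h[...,0]>172))).astype(np.uint8)
n,l,st,c=cv2.connectedComponentsWithStats(m)
print([(st[i][4],(c[i]+[170,230]).round(1)) for i in range(1,n)], (np.array([[312,250],[427,232]])/6+[139.6,229.6]).round(1))
us=[tuple(c[i]+[170,230]-[0,1]) for i in range(1,n) if st[i][4]>15];print(phi(us))
E
```

```text
[(np.int32(41), array([211.7, 267.7])), (np.int32(56), array([193.2, 271.3]))] [[191.6 271.3]
 [210.8 268.3]]
(array([[ 0.219,  0.067],
       [-0.321,  0.065]]), np.float64(-0.05093820438726859))
```

>>> drive_tool:
  targets:
    - [0.001, -0.002, 0, 0, 0, 0, 255]
    - [0, 0, 0, 0, 0, 0, 255]
    - [0, 0, 0, 0, 0, 0, 255]

```text
clock: 5.53
ee_pos: [0.6262, 0.1642, 0.0843]
eef_rot: [3.141, -0.0, -0.0]
ft_force: [1.2, -3.6, 0.0]
width: 0.0008
finger_force: 1.6
```

```bash
cat >>h.py <<'E'
def redphi():
    h=cv2.cvtColor(read_camera("scene"),cv2.COLOR_RGB2HSV)[230:290,170:230].astype(int)
    m=((h[...,1]>170)&(h[...,2]>110)&((h[...,0]<8)|(h[...,0]>172))).astype(np.uint8)
    n,l,st,c=cv2.connectedComponentsWithStats(m)
    return phi([tuple(c[i]+[170,229]) for i in range(1,n) if st[i][4]>15])
E
python3 -c "
from h import *
print(redphi(),read_state()['ee_pos'])"
```

```text
(array([[ 0.263,  0.066],
       [-0.277,  0.065]]), np.float64(-0.006672528120678978)) [0.626181   0.16424441 0.08428599]
```

>>> drive_tool:
  targets:
    - [-0.005, 0.015, 0, 0, 0, 0, 255]
    - [0, 0.01, -0.03, 0, 0, 0, 255]
    - [0, 0, -0.035, 0, 0, 0, 255]
    - [0, 0, -0.035, 0, 0, 0, 255]
    - [-0.03, -0.03, -0.02, 0, 0, 0, 255]
    - [-0.031, -0.031, 0, 0, 0, 0, 255]
    - [-0.031, -0.031, 0, 0, 0, 0, 255]
    - [-0.031, -0.031, 0, 0, 0, 0, 255]
    - [-0.031, -0.031, 0, 0, 0, 0, 255]
    - [-0.031, -0.031, 0, 0, 0, 0, 255]
    - [0, -0.026, 0, 0, 0, 0, 255]
    - [0, 0, 0, 0, 0, 0, 255]

```text
clock: 6.58
ee_pos: [0.4442, 0.3448, 0.2028]
eef_rot: [-3.139, -0.0, 0.007]
ft_force: [0.2, -0.1, 0.6]
width: 0.0005
finger_force: 0.0
```

>>> drive_tool:
  targets:
    - [0, 0, 0, 0, 0, 6.64, 255]
    - [0, 0, 0, 0, 0, 6.64, 255]
    - [0, 0, 0, 0, 0, 6.64, 255]
    - [0, 0, 0, 0, 0, 6.64, 255]
    - [0, 0, 0, 0, 0, 6.64, 255]
    - [0, 0, 0, 0, 0, 6.64, 255]
    - [0, 0, 0, 0, 0, 6.64, 255]
    - [0, 0, 0, 0, 0, 0, 255]
    - [0, 0, 0, 0, 0, 0, 255]

```text
clock: 7.33
ee_pos: [0.4432, 0.3384, 0.1931]
eef_rot: [3.119, 0.004, -0.531]
ft_force: [-0.4, 0.6, -0.9]
width: 0.0009
finger_force: 0.0
```

```bash
python3 - <<'E'
from h import *
s=read_state();print(s['ee_pos'],s['eef_rot'],s['q'].round(2))
v=s['ee_pos'][:2]-XY;print("local",rz(-TH)@v);print(redphi())
im=read_camera("wrist");cv2.imwrite("pics/w2.png",cv2.resize(im[...,::-1],(800,600),interpolation=cv2.INTER_CUBIC))
print("pred tab top r170/166/174",wproj(s,w([[.170,0,.07],[.174,-.013,.07],[.174,.013,.07],[.105,0,.05]],XY,TH))*1.5625)
E
```

```text
[0.4432206  0.33842202 0.19311195] [ 3.11915466  0.00415189 -0.53104581] [-0.68  0.34 -0.03  1.8   0.02  1.02 -2.82]
local [0.1888685  0.00520124]
(array([], dtype=float64), np.float64(nan))
pred tab top r170/166/174 [[398.37792852 261.1459383 ]
 [378.07829081 261.58811946]
 [415.2674792  271.98787481]
 [424.12261948 165.6662501 ]]
  return _methods._mean(a, axis=axis, dtype=dtype,
  ret = ret.dtype.type(ret / rcount)
```

View pics/w2.png

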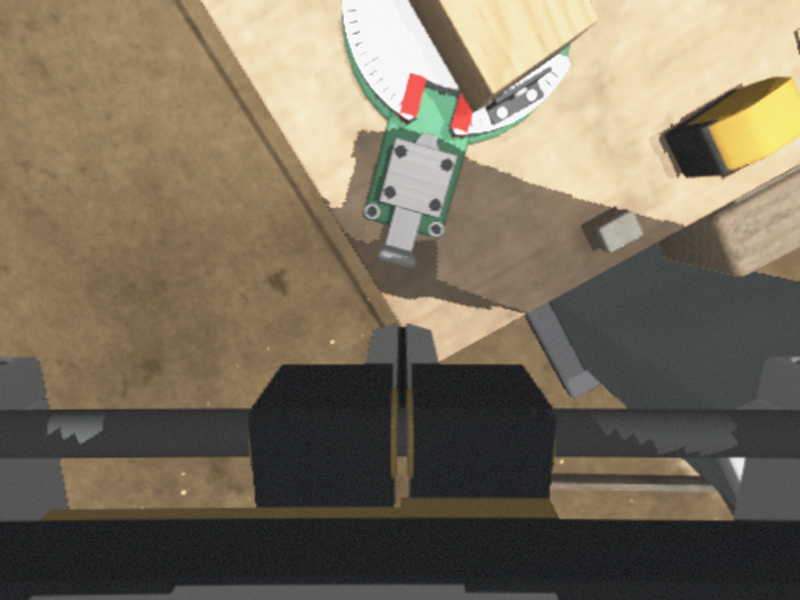

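The wrist view shows the red slot at (438,105), in line with the bolt nose at (428,140) and the tab at (397,257). That matches the prediction. Joint 7 is at its limit, so I'll turn back and use the other finger orientation.

>>> drive_tool:
  targets:
    - [0, 0, 0, 0, 0, -6.8, 255]
    - [0, 0, 0, 0, 0, -6.8, 255]
    - [0, 0, 0, 0, 0, -6.8, 255]
    - [0, 0, 0, 0, 0, -6.8, 255]
    - [0, 0, 0, 0, 0, -6.8, 255]
    - [0, 0, 0, 0, 0, -6.8, 255]
    - [0, 0, 0, 0, 0, -6.8, 255]
    - [0, 0, 0, 0, 0, -6.8, 255]
    - [0, 0, 0, 0, 0, -6.8, 255]
    - [0, 0, 0, 0, 0, -6.8, 255]
    - [0, 0, 0, 0, 0, -6.8, 255]
    - [0, 0, 0, 0, 0, 0, 255]

```text
clock: 8.43
ee_pos: [0.4446, 0.3367, 0.1933]
eef_rot: [3.141, 0.022, 0.776]
ft_force: [-0.1, 0.2, 0.2]
width: 0.0005
finger_force: 0.0
```

```bash
python3 - <<'E'
from h import *
s=read_state();print(s['ee_pos'],np.degrees(s['eef_rot']),s['q'].round(2))
v=s['ee_pos'][:2]-XY;print("local",rz(-TH)@v);R=Ro.from_euler('xyz',s['eef_rot']).as_matrix()
Rt=Ro.from_euler('xyz',[np.pi,0,TH-np.pi/2]).as_matrix()
print("turn",np.degrees(Ro.from_matrix(R.T@Rt).as_rotvec()))
p=np.r_[XY+.205*np.array([np.cos(TH),np.sin(TH)]),s['ee_pos'][2]];print("shift in final tool",Rt.T@(p-s['ee_pos']))
print(redphi())
E
```

```text
[0.4446052  0.33671112 0.19331072] [179.9826248    1.2691781   44.48338396] [-0.49  0.35 -0.27  1.79  0.11  1.03 -1.59]
local [0.18667436 0.00537456]
turn [0.02827493 1.26899765 0.98436988]
shift in final tool [ 5.37456014e-03 -1.83256389e-02 -2.24424350e-18]
(array([], dtype=float64), np.float64(nan))
  return _methods._mean(a, axis=axis, dtype=dtype,
  ret = ret.dtype.type(ret / rcount)
```

>>> drive_tool:
  targets:
    - [0, 0, 0, 0, 1.27, 1.0, 255]
    - [0.0055, -0.0185, 0, 0, 0, 0, 255]
    - [0, 0, 0, 0, 0, 0, 255]
    - [0, 0, 0.03, 0, 0, 0, 255]
    - [0, 0, 0.03, 0, 0, 0, 255]
    - [0, 0, 0.03, 0, 0, 0, 255]
    - [0, 0, 0.025, 0, 0, 0, 255]
    - [0, 0, 0.015, 0, 0, 0, 255]
    - [0, 0, 0, 0, 0, 0, 255]
    - [0, 0, 0, 0, 0, 0, 255]

```text
clock: 9.32
ee_pos: [0.4355, 0.3541, 0.0631]
eef_rot: [3.141, 0.001, 0.75]
ft_force: [-0.1, 0.7, -0.3]
width: 0.0003
finger_force: 0.0
```

```bash
python3 - <<'E'
from h import *
s=read_state();print(s['ee_pos'],np.degrees(s['eef_rot']))
print("local",rz(-TH)@(s['ee_pos'][:2]-XY))
E
```

```text
[0.43553457 0.35413664 0.06307595] [1.79944849e+02 8.22305103e-02 4.29960950e+01]
local [ 2.05558272e-01 -4.05003069e-05]
```

>>> drive_tool:
  targets:
    - [0, 0.008, 0, 0, 0, 0, 255]
    - [0, 0.006, 0, 0, 0, 0, 255]
    - [0, 0.006, 0, 0, 0, 0, 255]
    - [0, 0.006, 0, 0, 0, 0, 255]
    - [0, 0.006, 0, 0, 0, 0, 255]
    - [0, 0.005, 0, 0, 0, 0, 255]
    - [0, 0.004, 0, 0, 0, 0, 255]
    - [0, 0.003, 0, 0, 0, 0, 255]
    - [0, 0, 0, 0, 0, 0, 255]

```text
clock: 10.07
ee_pos: [0.4661, 0.3215, 0.0631]
eef_rot: [3.14, 0.001, 0.752]
ft_force: [-0.7, -0.1, 0.4]
width: 0.0006
finger_force: 0.0
```

>>> drive_tool:
  targets:
    - [0, 0.002, 0, 0, 0, 0, 255]
    - [0, 0, 0, 0, 0, 0, 255]
    - [0, 0, 0, 0, 0, 0, 255]

```text
clock: 10.32
ee_pos: [0.4669, 0.3206, 0.063]
eef_rot: [3.14, 0.001, 0.753]
ft_force: [-0.2, -0.2, -1.2]
width: 0.0007
finger_force: 0.0
```

>>> drive_tool:
  targets:
    - [0, 0.002, 0, 0, 0, 0, 255]
    - [0, 0, 0, 0, 0, 0, 255]
    - [0, 0.0015, 0, 0, 0, 0, 255]
    - [0, 0, 0, 0, 0, 0, 255]

```text
clock: 10.65
ee_pos: [0.4694, 0.318, 0.0631]
eef_rot: [3.14, 0.001, 0.753]
ft_force: [-1.0, 1.2, -0.8]
width: 0.0002
finger_force: 0.7
```

>>> drive_tool:
  targets:
    - [0, 0.0015, 0, 0, 0, 0, 255]
    - [0, 0, 0, 0, 0, 0, 255]
    - [0, 0, 0, 0, 0, 0, 255]

```text
clock: 10.9
ee_pos: [0.4695, 0.3179, 0.0631]
eef_rot: [3.141, 0.001, 0.754]
ft_force: [-5.3, 5.4, 0.0]
width: 0.0003
finger_force: 3.9
```

>>> drive_tool:
  targets:
    - [0, 0.0015, 0, 0, 0, 0, 255]
    - [0, 0.001, 0, 0, 0, 0, 255]
    - [0, 0, 0, 0, 0, 0, 255]
    - [0, 0, 0, 0, 0, 0, 255]

```text
clock: 11.23
ee_pos: [0.4697, 0.3178, 0.0631]
eef_rot: [-3.14, 0.001, 0.756]
ft_force: [-15.5, 12.8, 2.0]
width: 0.0005
finger_force: 9.8
```

Firm stop at 20 N, at the predicted home position. I'll back off along the bolt, lift and look.

>>> drive_tool:
  targets:
    - [0, -0.01, 0, 0, 0, 0, 255]
    - [0, -0.02, 0, 0, 0, 0, 255]
    - [0, -0.01, -0.01, 0, 0, 0, 255]
    - [0, 0, -0.035, 0, 0, 0, 255]
    - [0, 0, -0.035, 0, 0, 0, 255]
    - [0, 0, -0.035, 0, 0, 0, 255]
    - [0, 0, -0.02, 0, 0, 0, 255]
    - [0, 0, 0, 0, 0, 0, 255]
    - [0, 0, 0, 0, 0, 0, 255]

```text
clock: 11.98
ee_pos: [0.4452, 0.3449, 0.1997]
eef_rot: [3.139, -0.002, 0.753]
ft_force: [0.1, 0.9, -0.2]
width: 0.0008
finger_force: 0.0
```

```bash
python3 - <<'E'
from h import *
s=read_state();im=read_camera("wrist");b=read_camera("scene")[...,::-1][220:330,130:260]
o=np.zeros((600,800,3),np.uint8);o[:,:]=0
a=cv2.resize(im[...,::-1][0:230],(512,230));o[:230,:512]=a;o[235:565,:390]=cv2.resize(b,None,fx=3,fy=3,interpolation=cv2.INTER_CUBIC)
t=im[...,::-1][0:165,170:370];o[235:565,395:795]=cv2.resize(t,None,fx=2,fy=2,interpolation=cv2.INTER_CUBIC);cv2.imwrite("pics/f.png",o)
for r in(.140,.143,.170):print(r,wproj(s,w([[r,0,.07]],XY,TH)))
E
```

```text
0.14 [[304.71930428 185.32265381]]
0.143 [[301.96187922 185.34283224]]
0.17 [[277.15989376 185.52420009]]
```

View pics/f.png

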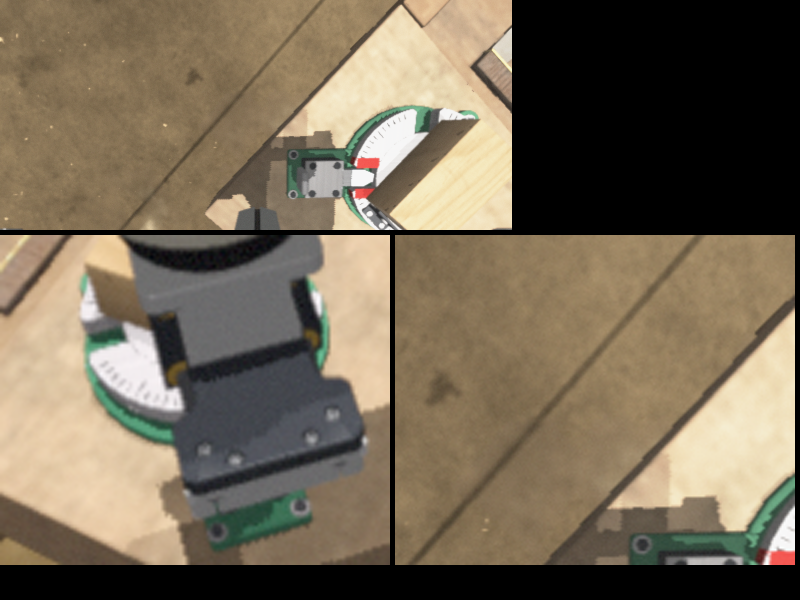

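The wrist view shows the bolt nose at (365,178) seated between the two red bands. The tab is tight to the guide at about (303,180), where the home position was predicted, and the tool is clear.

```bash
python3 -c "
from rig import *
print(finish_job())"
```

```text
the job is handed in; nothing more can be done
None
```

The turntable is locked and the job is handed in at about 12 s: the red-edged slot faces the bolt, which I pushed until it stopped firmly at the predicted home position. The tape measure, wedge and sanding block were not touched. On the way joint 7 reached its range limit (read as −2.82) and I turned it back at once.

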